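# Find the rocking corner of the mould-clamp plate and set its cam shim

### The arm

A 6-joint arm with a two-finger parallel gripper is mounted at the origin on the work surface. World frame = base frame: x ahead of the robot, y to its left, z up, the work surface at z = 0. Lengths are in m, angles in degrees, forces in N, time in s.
With the tool pointing down it reaches from about 0.3 to 0.75 m from the base axis. Payload 8.5 kg.
Tool frame: the origin (TCP) lies between the finger pads; the fingertips stand ahead of it and the grasp point (between the pads) lies 8 mm behind it (env.tcp_to_tips is the z of the fingertips in the tool frame, in m); z points along the fingers, x is the direction in which the jaws open and shut, and the axes are right-handed (so a half turn about z gives the same grasp; the last joint's range is limited). The gripper opens to 85 mm and grips with 20 to 120 N. Pads are 22 mm wide; open, the fingers measure 114 mm over their backs; the gripper's body (76 mm by 85 mm) begins 54 mm behind the grasp point. The pads swing forward as they close: fully open they stand 13 mm farther back than shut.
Start: joints at [-86.305, 21.807, 74.336, -0, 83.858, -12.336], TCP at [0.152, -0.529, 0.214] pointing down, gripper open.
Joint ranges: [-178.18, 178.18], [-50.72, 133.34], [12.68, 142.11], [-81.47, 261.47], [9.98, 163.14], [-165.26, 165.26]. Speed limits (degrees/s): [136.94, 136.94, 180, 180, 180, 180].

### API

Orientations are given as a 3x3 rotation matrix whose columns are the frame's x, y, z axes.
In Python, from rig import observe, viewer, env gives the robot as it stands.
- The arm moves only by the tool jog_arm, never from a script. Its arguments are lists of equal length, an entry for each row: "dr": the turn, a rotation vector about the tool's x, y, z in rad, a list of three; "slide": the shift along the tool's x, y, z in m, a list of three; "gripper": the opening, from -1 (shut) to 1 (fully open), so that 0 is half open. In form: {"dr": [[rx, ry, rz], ...], "slide": [[dx, dy, dz], ...], "gripper": [gripper, ...]}. A call has exactly 10 rows; each row shifts and turns the commanded pose from where the row before left it, along the tool's axes as they then stand; what a row does not reach is not made up. A row lasts 1/10 s, in which the tool goes at most 50 mm and 8.59 degrees, less where a joint would pass 70% of its speed; a pose out of reach is approached as far as the arm can. A call is refused whole if a number of a shift passes 0.05 or a number of a turn 0.15, either way. A call with a gripper value outside its range is refused whole. The fingers move at their own pace and stop on an object; "force" is the grip in N (left out, the last holds). Time passes only in rows, so rows that do not move let the fingers close, or fill a call up. It gives the time, the measured TCP pose, the force and the opening at its end, in the units of the state.
- observe(): the state, without advancing time (a new reading comes with each control period).
- viewer.get_image(name): name is "scene" or "top" or "wrist"; returns a dict with "pixels" (420x560x3 uint8, blue, green, red), "camera_matrix" (3x3 intrinsics, pixels), "R" (3x3) and "t" (3): a world point X has camera coordinates R X + t. Camera axes: x right, y down, z forward; pixel columns grow to the right and rows downward; lengths in m; the calibration is good to about 2 mm. The wrist camera is an equidistant fisheye: a pixel r from the principal point sees the ray r / f radians off the axis. A picture is of the moment at which its call begins. There is no depth.
- env.close_job(): hands the job in, once; it reports no verdict.
The state is a dict: "time_s": time; "q": joint angles; "qvel": joint speeds; "joint_efforts": joint torques, N m; "position": TCP position; "tool_rot": TCP orientation; "ft_force": force on the tool from outside, world axes, zero at the start; "wrist_torque": the same for the moment, N m; "grip_width": finger opening in m.
Only numpy, scipy, OpenCV 4.12 (cv2) and the standard library are available. Lean on these libraries where they do the work, as an engineer would, in place of code of your own. Each camera call takes 0.05 s, during which the arm holds its last target.

### The job

The mould-clamp plate rocks at one corner on its bench frame. Press down firmly on its corners with the fingertips, one at a time, until you find the one that gives; then press that corner's red shim lever down flat, leaving the other three levers up, and press the same corner firmly once more to check that it now stands on its shim. Do not lift or shift the plate, and leave the bottle, bowl, spare mould and screwdriver where they are.

Things in the scene. Friction and masses are not known exactly. Their poses are not given: they have to be found in the camera images.
- plate: Black square plate 180 x 180 x 10 mm, about 2 kg, corners bare; a mould clamp (86 mm wide, 150 mm long, top 59 mm above the plate's underside) is bolted along its middle. Stands loose on four rest pads, one under each corner. Origin: centre of its underside, 36 mm above the table; x along the clamp, away from the robot; y left; z up.
- frame: Fixed grey bench frame, a slab 190 x 300 x 10 mm, under the plate, with the rest pads and shims; origin under its centre, axes as the plate's. The pads look alike but one, at random, has gone soft: the corner over it gives 3 mm when pressed (starts at 3 N, fully down at about 8 N), springs back, and the opposite corner lifts. The other three corners do not give.
- near_left_corner (a point): Flush steel screw head on the plate's top at the corner nearer the robot, on its left (-x, +y of the plate), 72 mm along x and 70 mm along y from the plate's centre: the place to press that corner. 46 mm above the table when not pressed.
- near_right_corner (a point): Flush steel screw head on the plate's top at the corner nearer the robot, on its right (-x, -y), 72 mm along x and 70 mm along y from the plate's centre: the place to press that corner. 46 mm above the table when not pressed.
- far_left_corner (a point): Flush steel screw head on the plate's top at the corner farther from the robot, on its left (+x, +y), 72 mm along x and 70 mm along y from the plate's centre: the place to press that corner. 46 mm above the table when not pressed.
- far_right_corner (a point): Flush steel screw head on the plate's top at the corner farther from the robot, on its right (+x, -y), 72 mm along x and 70 mm along y from the plate's centre: the place to press that corner. 46 mm above the table when not pressed.
- shim_near_left (a joint): Red lever of the cam shim at the corner nearer the robot, on its left (-x, +y of the plate), in rad: 0 = 45 degrees up (found at 0 to 0.08), 0.785 = flat on its rubber rest. Points outward along the plate's y from a pin 86 mm from the plate's centre line, 22 mm above the table, in line with the screw head. Stiff (3 to 4 N at 40 mm from the pin), stays where it is left.
- near_left_tip (a point): Middle of the rounded outer end of that corner's red lever, 50 mm from its pin; lever 18 mm wide, 5 mm thick, end 22 mm wide, 7 mm thick. About 57 mm above the table when up, 22 mm when flat. When the lever is flat, its steel cam nose stands upright under the plate's edge, 0.4 mm short of it, and carries that corner when the corner is pressed.
- shim_near_right (a joint): Red lever of the cam shim at the corner nearer the robot, on its right (-x, -y), in rad: 0 = 45 degrees up (found at 0 to 0.08), 0.785 = flat on its rubber rest. Points outward along the plate's y from a pin 86 mm from the plate's centre line, 22 mm above the table, in line with the screw head. Stiff (3 to 4 N at 40 mm from the pin), stays where it is left.
- near_right_tip (a point): Middle of the rounded outer end of that corner's red lever, 50 mm from its pin; lever 18 mm wide, 5 mm thick, end 22 mm wide, 7 mm thick. About 57 mm above the table when up, 22 mm when flat. When the lever is flat, its steel cam nose stands upright under the plate's edge, 0.4 mm short of it, and carries that corner when the corner is pressed.
- shim_far_left (a joint): Red lever of the cam shim at the corner farther from the robot, on its left (+x, +y), in rad: 0 = 45 degrees up (found at 0 to 0.08), 0.785 = flat on its rubber rest. Points outward along the plate's y from a pin 86 mm from the plate's centre line, 22 mm above the table, in line with the screw head. Stiff (3 to 4 N at 40 mm from the pin), stays where it is left.
- far_left_tip (a point): Middle of the rounded outer end of that corner's red lever, 50 mm from its pin; lever 18 mm wide, 5 mm thick, end 22 mm wide, 7 mm thick. About 57 mm above the table when up, 22 mm when flat. When the lever is flat, its steel cam nose stands upright under the plate's edge, 0.4 mm short of it, and carries that corner when the corner is pressed.
- shim_far_right (a joint): Red lever of the cam shim at the corner farther from the robot, on its right (+x, -y), in rad: 0 = 45 degrees up (found at 0 to 0.08), 0.785 = flat on its rubber rest. Points outward along the plate's y from a pin 86 mm from the plate's centre line, 22 mm above the table, in line with the screw head. Stiff (3 to 4 N at 40 mm from the pin), stays where it is left.
- far_right_tip (a point): Middle of the rounded outer end of that corner's red lever, 50 mm from its pin; lever 18 mm wide, 5 mm thick, end 22 mm wide, 7 mm thick. About 57 mm above the table when up, 22 mm when flat. When the lever is flat, its steel cam nose stands upright under the plate's edge, 0.4 mm short of it, and carries that corner when the corner is pressed.
- squeeze_bottle: White squeeze bottle, 58 mm across, 172 mm tall, upright; origin at the centre of its foot. Bystander.
- spare_mould: Spare aluminium mould block, 60 x 42 x 18.5 mm, lying on the table; origin at the centre of its underside. Bystander.
- steel_bowl: Empty steel bowl, 120 mm across, 55 mm tall; origin at the centre of its foot. Bystander.
- screwdriver: Screwdriver 170 mm long, lying on the table along its x axis. Bystander.

How it is judged:
By the outcome, as a careful person would: the job done as asked, in the order asked, and still so for the second after the job is handed in, with the robot touching nothing.
It also fails if it takes over 72 s, if anything falls off the work surface, if the arm or the gripper's body presses on something with over 40 N, if the wrist force passes 120 N, or if a joint passes its speed limit or range.

## Working session

There is one attempt and no reset: what is moved stays moved. The work goes in short steps, Python scripts to look and compute and a tool call to move; the robot and the scene stay as the last step left them, time stands still between calls to the robot, and variables do not carry over. Pictures are saved under pics/ and viewed, and the job is handed in when it is done.

Besides the shell and the picture viewer there is one more tool, called after ">>>" by a JSON object that holds its "fn" and its "kwargs", one argument or row to a line. jog_arm: Moves the arm, as the interface text tells. Its arguments: {"type":"object","properties":{"dr":{"type":"array","items":{"type":"array","items":{"type":"number"}}},"slide":{"type":"array","items":{"type":"array","items":{"type":"number"}}},"gripper":{"type":"array","items":{"type":"number"}},"force":{"type":"number"}},"required":["dr","slide","gripper"]}

```bash
ls; mkdir -p pics; python3 - <<'E'
from rig import observe, viewer, env
import cv2
s=observe()
for k,v in s.items(): print(k,v)
print(env.tcp_to_tips)
for n in ["scene","top","wrist"]:
    im=viewer.get_image(n); cv2.imwrite(f"pics/{n}0.png",im["pixels"]); print(n,im["camera_matrix"],im["R"],im["t"])
    import pickle; pickle.dump(im,open(f"pics/{n}0.pkl","wb"))
E
```

```text
pics
time_s 0.0
q [-8.63071648e+01  2.18415581e+01  7.43863997e+01 -2.10549227e-03
  8.38541218e+01 -1.23368721e+01]
qvel [ 0.04478937 -0.04167289  0.10105934  0.00381286 -0.07825988  0.00665081]
joint_efforts [-2.46934578e-03 -4.48472893e+01 -2.31277746e+01 -2.72595125e-04
  4.81253082e-03 -2.95598852e-05]
position [ 0.15183195 -0.52830363  0.21369676]
tool_rot [[ 2.76139439e-01 -9.61117575e-01 -1.28728239e-04]
 [-9.61116554e-01 -2.76139336e-01  1.42723077e-03]
 [-1.40728351e-03 -2.70391863e-04 -9.99998973e-01]]
ft_force [-0.11739728  1.02555901 -0.48770196]
wrist_torque [-0.01776514  0.0437828  -0.00473664]
grip_width 0.08505068654750693
0.011
scene [[462.57647173   0.         277.21656231]
 [  0.         462.57647173 213.89857965]
 [  0.           0.           1.        ]] [[ 0.70880073  0.70531206 -0.0116798 ]
 [ 0.53533666 -0.5486194  -0.64220823]
 [-0.45936498  0.44894504 -0.76644123]] [-0.38053519 -0.23952639  1.31004597]
top [[407.39892212   0.         281.92824091]
 [  0.         407.39892212 216.29796187]
 [  0.           0.           1.        ]] [[-0.02105437 -0.99977108  0.00380677]
 [-0.9818522   0.01995892 -0.18859452]
 [ 0.18847537 -0.00770842 -0.98204766]] [0.00548154 0.58359696 0.94655501]
wrist [[325.1922621    0.         284.267569  ]
 [  0.         325.1922621  205.38886698]
 [  0.           0.           1.        ]] [[ 2.75734541e-01 -9.61233695e-01 -4.96355632e-04]
 [-9.21368630e-01 -2.64446151e-01  2.84865023e-01]
 [-2.73953118e-01 -7.80897998e-02 -9.58567511e-01]] [-0.54790463 -0.03592575  0.37828549]
```

View pics/scene0.png

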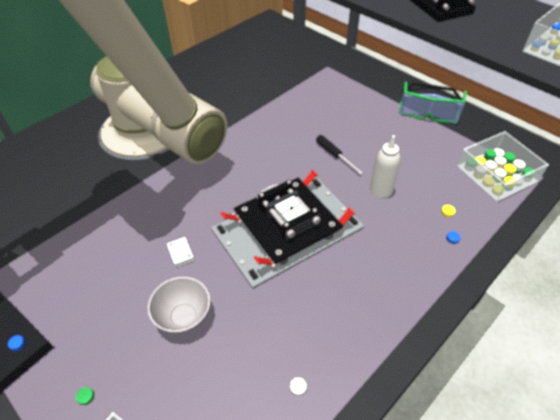

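View pics/top0.png

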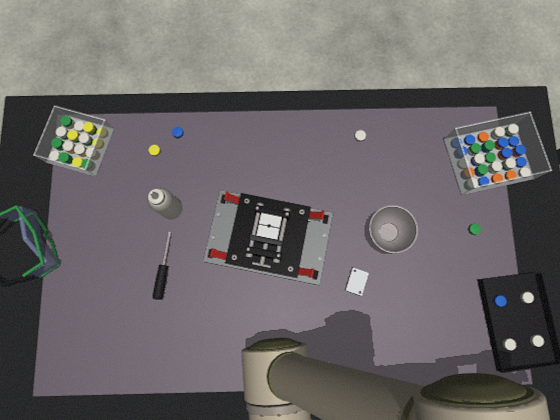

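View pics/wrist0.png

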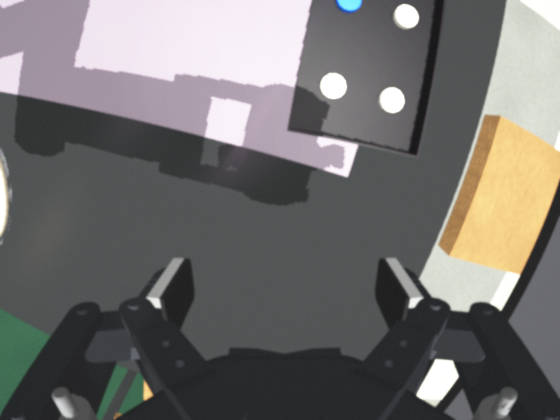

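The scene view shows the plate at about (290,215). In the top view it is at about (268,237), yawed slightly, with red levers at (230,198), (318,215), (218,255) and (308,272). I'll enlarge both.

```bash
python3 - <<'E'
import cv2,pickle
a=pickle.load(open("pics/top0.pkl","rb"))["pixels"]; b=pickle.load(open("pics/scene0.pkl","rb"))["pixels"]
cv2.imwrite("pics/topz.png",cv2.resize(a[180:295,195:345],None,fx=5,fy=5,interpolation=cv2.INTER_CUBIC))
cv2.imwrite("pics/scenez.png",cv2.resize(b[165:285,205:365],None,fx=5,fy=5,interpolation=cv2.INTER_CUBIC))
E
```

```text
(no output)
```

View pics/topz.png

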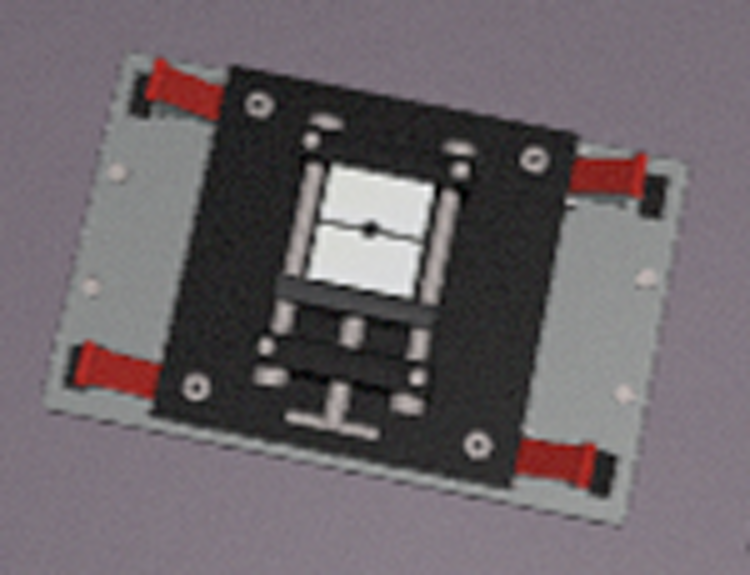

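View pics/scenez.png

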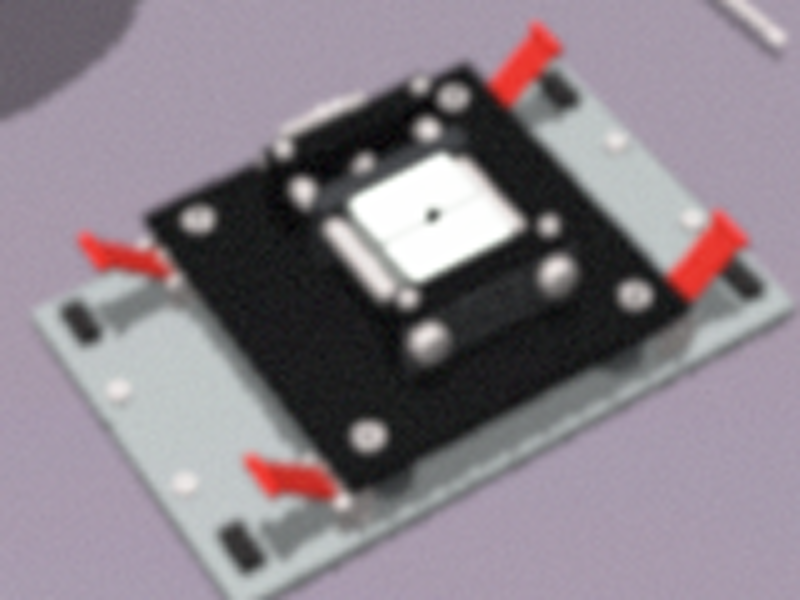

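The zoomed top view shows screw heads at NL (197,388), FL (259,104), FR (535,159) and NR (478,445). In the zoomed scene view they are at NL (453,97), FL (635,295), FR (368,436) and NR (198,220). Next I triangulate.

```bash
cat > h.py <<'E'
import numpy as np, cv2, pickle
def tri(views,pix):
    Ps=[v["camera_matrix"]@np.c_[v["R"],v["t"]] for v in views]
    X=cv2.triangulatePoints(Ps[0],Ps[1],np.array(pix[0],float).reshape(2,1),np.array(pix[1],float).reshape(2,1))
    X=(X[:3]/X[3]).ravel()
    e=[np.linalg.norm((P@np.r_[X,1])[:2]/(P@np.r_[X,1])[2]-p) for P,p in zip(Ps,pix)]
    return X,e
def ray(v,p,z):
    P=np.linalg.inv(v["camera_matrix"])@np.r_[p,1]; C=-v["R"].T@v["t"]; d=v["R"].T@P
    return C+d*(z-C[2])/d[2]
E
python3 - <<'E'
from h import *
T=pickle.load(open("pics/top0.pkl","rb"));S=pickle.load(open("pics/scene0.pkl","rb"))
zt=lambda p:(np.array(p)+.5)/5-.5+[195,180]; zs=lambda p:(np.array(p)+.5)/5-.5+[205,165]
pts={"NL":((197,388),(453,97)),"FL":((259,104),(635,295)),"FR":((535,159),(368,436)),"NR":((478,445),(198,220)),
"tNL":((84,365),(545,42)),"tFL":((156,80),(733,232)),"tFR":((642,175),(262,473)),"tNR":((590,466),(92,252))}
X={}
for k,(a,b) in pts.items():
    x,e=tri((T,S),(zt(a),zs(b))); X[k]=x; print(k,x.round(4),np.round(e,2),"ray top",ray(T,zt(a),.046 if k[0]!='t' else .057).round(4), "scene",ray(S,zs(b),.046 if k[0]!='t' else .057).round(4))
c=np.mean([X[k] for k in("NL","FL","FR","NR")],0); print(c)
# rigid fit using known heights average of rays
names=["NL","FL","FR","NR"]
M=np.array([[-72,70],[72,70],[72,-70],[-72,-70]])/1000
for src in("top","scene","tri"):
    W=np.array([ray(T,zt(pts[k][0]),.046)[:2] if src=="top" else ray(S,zs(pts[k][1]),.046)[:2] if src=="scene" else X[k][:2] for k in names])
    m=W.mean(0);A=W-m
    th=np.arctan2((M[:,0]*A[:,1]-M[:,1]*A[:,0]).sum(),(M*A).sum()); R=np.array([[np.cos(th),-np.sin(th)],[np.sin(th),np.cos(th)]])
    print(src,m,np.degrees(th),(A-M@R.T).round(4).tolist())
E
```

```text
NL [0.4863 0.1121 0.0474] [0.05 0.04] ray top [0.4864 0.1122 0.046 ] scene [0.4855 0.1132 0.046 ]
FL [0.6271 0.0809 0.0474] [0.16 0.14] ray top [0.6277 0.0813 0.046 ] scene [0.6263 0.0815 0.046 ]
FR [ 0.5964 -0.0559  0.0477] [0.06 0.06] ray top [ 0.5968 -0.0559  0.046 ] scene [ 0.5955 -0.0552  0.046 ]
NR [ 0.4558 -0.0242  0.0464] [0.09 0.08] ray top [ 0.4559 -0.024   0.046 ] scene [ 0.4554 -0.0241  0.046 ]
tNL [0.4975 0.1655 0.054 ] [0.27 0.21] ray top [0.4976 0.1655 0.057 ] scene [0.4992 0.1626 0.057 ]
tFL [0.6388 0.1319 0.0568] [0.24 0.21] ray top [0.6384 0.1314 0.057 ] scene [0.6392 0.1322 0.057 ]
tFR [ 0.585  -0.1067  0.0614] [0.25 0.23] ray top [ 0.5855 -0.1076  0.057 ] scene [ 0.583  -0.1044  0.057 ]
tNR [ 0.4442 -0.0767  0.059 ] [0.1  0.09] ray top [ 0.4442 -0.0771  0.057 ] scene [ 0.4429 -0.0756  0.057 ]
[0.54140037 0.02822964 0.04722071]
top [0.54171239 0.02839977] -12.584321698788846 [[-0.0003, -0.0002], [0.0005, 0.0003], [0.0001, -0.0003], [-0.0002, 0.0002]]
scene [0.5406574  0.02886094] -12.563910037717488 [[-0.0001, 0.0003], [0.0001, 0.0], [-0.0002, -0.0001], [0.0002, -0.0003]]
tri [0.54140037 0.02822964] -12.62612079241728 [[-0.0001, -0.0002], [0.0001, 0.0001], [0.0, -0.0001], [-0.0001, 0.0002]]
```

Both views agree: the plate centre is at about (0.541, 0.0285) with yaw −12.6°, and the screw height comes out at 46–47 mm as expected. The lever tips also match. I'll turn the jaw axis along plate x and shut the gripper.

>>> {"fn": "jog_arm", "kwargs": {
  "dr": [
    [0,0,-0.107],
    [0,0,-0.107],
    [0,0,-0.107],
    [0,0,-0.107],
    [0,0,-0.107],
    [0,0,-0.107],
    [0,0,-0.107],
    [0,0,-0.107],
    [0,0,-0.107],
    [0,0,-0.107]
  ],
  "slide": [
    [0,0,0],
    [0,0,0],
    [0,0,0],
    [0,0,0],
    [0,0,0],
    [0,0,0],
    [0,0,0],
    [0,0,0],
    [0,0,0],
    [0,0,0]
  ],
  "gripper": [-1,-1,-1,-1,-1,-1,-1,-1,-1,-1]
}}

```text
time_s: 1.15
position: [0.1519, -0.5284, 0.214]
tool_rot: [[0.977, -0.215, -0.0], [-0.215, -0.977, 0.001], [-0.0, -0.001, -1.0]]
ft_force: [-0.3, 1.3, -0.5]
grip_width: -0.0001
```

```bash
cat > goto.py <<'E'
import sys; from h import *
from rig import observe
c=np.array([.5413,.0285]); th=np.radians(-12.6); R2=np.array([[np.cos(th),-np.sin(th)],[np.sin(th),np.cos(th)]])
def pl(x,y): return c+R2@np.array([x,y])
def rep():
    s=observe(); R=np.array(s["tool_rot"]); p=np.array(s["position"])
    print("t",s["time_s"],"p",p.round(4),"tip z",(p+R[:,2]*.011).round(4),"F",np.round(s["ft_force"],2),"w",round(s["grip_width"],4),"head",np.degrees(np.arctan2(R[1,0],R[0,0])).round(2), "tilt",R[:,2].round(4))
    return s,R,p
def to(x,y,tipz):
    s,R,p=rep(); xy=pl(x,y); g=np.array([xy[0],xy[1],tipz]); tip=p+R[:,2]*.011
    print("target",g.round(4),"slide total",(R.T@(g-tip)).round(4))
if __name__=="__main__":
    a=[float(v) for v in sys.argv[1:]]
    to(*a) if a else rep()
E
python3 goto.py -.072 -.070 .12; python3 - <<'E'
from rig import viewer
v=viewer.get_image("wrist"); print(-v["R"].T@v["t"])
E
```

```text
t 1.15 p [ 0.1519 -0.5284  0.214 ] tip z [ 0.1519 -0.5284  0.203 ] F [-0.34  1.3  -0.46] w -0.0001 head -12.41 tilt [-1.e-04  7.e-04 -1.e+00]
target [ 0.4558 -0.0241  0.12  ] slide total [ 0.1884 -0.5578  0.0834]
[ 0.16766787 -0.45601407  0.37286761]
```

>>> {"fn": "jog_arm", "kwargs": {
  "dr": [
    [0,0,0],
    [0,0,0],
    [0,0,0],
    [0,0,0],
    [0,0,0],
    [0,0,0],
    [0,0,0],
    [0,0,0],
    [0,0,0],
    [0,0,0]
  ],
  "slide": [
    [0.0157,-0.0465,0],
    [0.0157,-0.0465,0],
    [0.0157,-0.0465,0],
    [0.0157,-0.0465,0],
    [0.0157,-0.0465,0],
    [0.0157,-0.0465,0],
    [0.0157,-0.0465,0],
    [0.0157,-0.0465,0],
    [0.0157,-0.0465,0],
    [0.0157,-0.0465,0]
  ],
  "gripper": [-1,-1,-1,-1,-1,-1,-1,-1,-1,-1]
}}

```text
time_s: 2.2
position: [0.4076, -0.1074, 0.2145]
tool_rot: [[0.975, -0.221, 0.0], [-0.221, -0.975, -0.0], [0.0, 0.0, -1.0]]
ft_force: [0.8, -0.4, -0.5]
grip_width: 0.0003
```

```bash
python3 goto.py -.072 -.070 .09
```

```text
t 2.2 p [ 0.4076 -0.1074  0.2145] tip z [ 0.4076 -0.1074  0.2035] F [ 0.82 -0.36 -0.45] w 0.0003 head -12.8 tilt [ 3.e-04 -2.e-04 -1.e+00]
target [ 0.4558 -0.0241  0.09  ] slide total [ 0.0285 -0.0919  0.1135]
```

>>> {"fn": "jog_arm", "kwargs": {
  "dr": [
    [0,0,0],
    [0,0,0],
    [0,0,0],
    [0,0,0],
    [0,0,0],
    [0,0,0],
    [0,0,0],
    [0,0,0],
    [0,0,0],
    [0,0,0]
  ],
  "slide": [
    [0.0095,-0.0306,0],
    [0.0095,-0.0306,0],
    [0.0095,-0.0306,0],
    [0,0,0.03],
    [0,0,0.03],
    [0,0,0.03],
    [0,0,0.023],
    [0,0,0.01],
    [0,0,0],
    [0,0,0]
  ],
  "gripper": [-1,-1,-1,-1,-1,-1,-1,-1,-1,-1]
}}

```text
time_s: 3.2
position: [0.4555, -0.0262, 0.0922]
tool_rot: [[0.976, -0.22, 0.001], [-0.22, -0.976, -0.0], [0.001, 0.0, -1.0]]
ft_force: [-0.2, -0.5, 0.3]
grip_width: -0.0002
```

```bash
python3 goto.py -.072 -.070 .046; python3 - <<'E'
from rig import viewer
import cv2
for n in("scene","wrist"):
    im=viewer.get_image(n)["pixels"]
    if n=="scene": im=cv2.resize(im[120:300,180:420],None,fx=3,fy=3)
    cv2.imwrite(f"pics/{n}1.png",im)
E
```

```text
t 3.2 p [ 0.4555 -0.0262  0.0922] tip z [ 0.4555 -0.0262  0.0812] F [-0.16 -0.52  0.28] w -0.0002 head -12.7 tilt [ 1.3e-03 -4.0e-04 -1.0e+00]
target [ 0.4558 -0.0241  0.046 ] slide total [-0.0002 -0.0021  0.0352]
```

View pics/scene1.png

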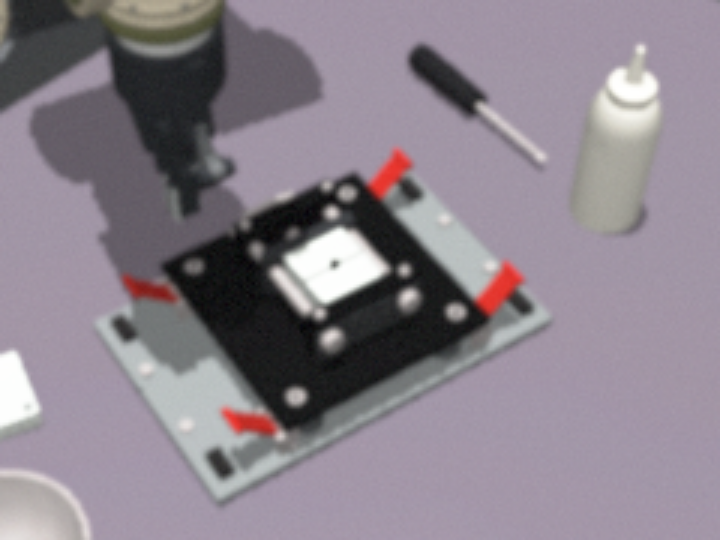

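View pics/wrist1.png

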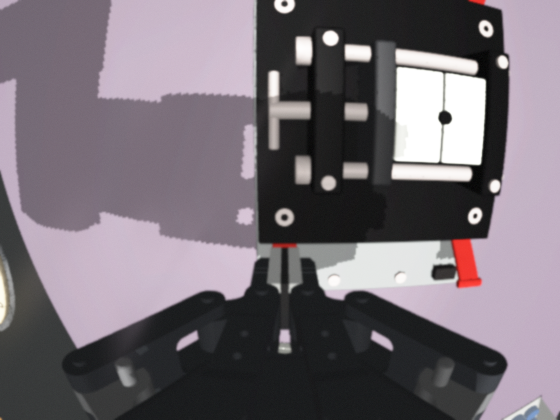

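The scene view shows the fingers hovering over the near right corner. The wrist view has the NR screw at (284,217) in line with the tips at x≈285. I'll descend to just above it.

>>> {"fn": "jog_arm", "kwargs": {
  "dr": [
    [0,0,0],
    [0,0,0],
    [0,0,0],
    [0,0,0],
    [0,0,0],
    [0,0,0],
    [0,0,0],
    [0,0,0],
    [0,0,0],
    [0,0,0]
  ],
  "slide": [
    [0,-0.002,0.01],
    [0,0,0.01],
    [0,0,0.008],
    [0,0,0.004],
    [0,0,0.001],
    [0,0,0.001],
    [0,0,0.0005],
    [0,0,0.0005],
    [0,0,0.0005],
    [0,0,0]
  ],
  "gripper": [-1,-1,-1,-1,-1,-1,-1,-1,-1,-1]
}}

```text
time_s: 4.3
position: [0.4554, -0.0241, 0.0559]
tool_rot: [[0.976, -0.219, 0.0], [-0.219, -0.976, -0.0], [0.0, 0.0, -1.0]]
ft_force: [-0.2, 0.3, -0.1]
grip_width: 0.0001
```

```bash
python3 goto.py -.072 -.070 .046
```

```text
t 4.3 p [ 0.4554 -0.0241  0.0559] tip z [ 0.4554 -0.0241  0.0449] F [-0.24  0.26 -0.1 ] w 0.0001 head -12.66 tilt [ 1.e-04 -0.e+00 -1.e+00]
target [ 0.4558 -0.0241  0.046 ] slide total [ 0.0004 -0.     -0.0011]
```

>>> {"fn": "jog_arm", "kwargs": {
  "dr": [
    [0,0,0],
    [0,0,0],
    [0,0,0],
    [0,0,0],
    [0,0,0],
    [0,0,0],
    [0,0,0],
    [0,0,0],
    [0,0,0],
    [0,0,0]
  ],
  "slide": [
    [0,0,0.0005],
    [0,0,0],
    [0,0,0.0005],
    [0,0,0],
    [0,0,0.0005],
    [0,0,0],
    [0,0,0],
    [0,0,0],
    [0,0,0],
    [0,0,0]
  ],
  "gripper": [-1,-1,-1,-1,-1,-1,-1,-1,-1,-1]
}}

```text
time_s: 5.3
position: [0.4554, -0.024, 0.0543]
tool_rot: [[0.976, -0.219, 0.0], [-0.219, -0.976, -0.0], [0.0, 0.0, -1.0]]
ft_force: [-0.1, 0.6, 0.2]
grip_width: -0.0001
```

```bash
for i in 1 2 3; do python3 goto.py; done
```

```text
t 5.3 p [ 0.4554 -0.024   0.0543] tip z [ 0.4554 -0.024   0.0433] F [-0.13  0.62  0.19] w -0.0001 head -12.66 tilt [ 0. -0. -1.]
t 5.3 p [ 0.4554 -0.024   0.0543] tip z [ 0.4554 -0.024   0.0433] F [-0.13  0.62  0.19] w -0.0001 head -12.66 tilt [ 0. -0. -1.]
t 5.3 p [ 0.4554 -0.024   0.0543] tip z [ 0.4554 -0.024   0.0433] F [-0.13  0.62  0.19] w -0.0001 head -12.66 tilt [ 0. -0. -1.]
```

```bash
python3 - <<'E'
from rig import viewer,env
import cv2
print(env.tcp_to_tips)
im=viewer.get_image("scene")["pixels"]
cv2.imwrite("pics/scene2.png",cv2.resize(im[165:285,205:365],None,fx=5,fy=5,interpolation=cv2.INTER_CUBIC))
E
```

```text
0.011
```

View pics/scene2.png

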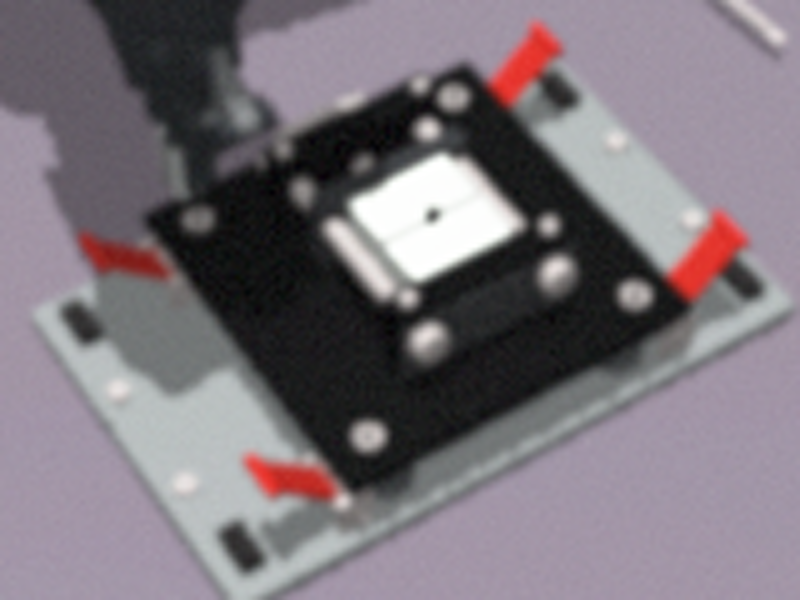

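>>> {"fn": "jog_arm", "kwargs": {
  "dr": [
    [0,0,0],
    [0,0,0],
    [0,0,0],
    [0,0,0],
    [0,0,0],
    [0,0,0],
    [0,0,0],
    [0,0,0],
    [0,0,0],
    [0,0,0]
  ],
  "slide": [
    [0,0,0.0005],
    [0,0,0],
    [0,0,0.0005],
    [0,0,0],
    [0,0,0],
    [0,0,0],
    [0,0,0],
    [0,0,0],
    [0,0,0],
    [0,0,0]
  ],
  "gripper": [-1,-1,-1,-1,-1,-1,-1,-1,-1,-1]
}}

```text
time_s: 6.35
position: [0.4554, -0.0241, 0.0533]
tool_rot: [[0.976, -0.219, 0.0], [-0.219, -0.976, -0.0], [0.0, 0.0, -1.0]]
ft_force: [0.2, -0.4, 0.1]
grip_width: -0.0003
```

```bash
python3 - <<'E'
from rig import viewer,env,observe
import cv2,numpy as np
s=observe();R=np.array(s["tool_rot"]);p=np.array(s["position"])
v=viewer.get_image("scene");im=cv2.resize(v["pixels"][165:285,205:365],None,fx=5,fy=5,interpolation=cv2.INTER_CUBIC)
for d,col in((.011,(0,255,0)),(0,(255,255,0)),(-.008,(255,0,255)),(-.062,(0,255,255))):
    c=v["R"]@(p+R[:,2]*d)+v["t"];u=v["camera_matrix"]@c;u=u[:2]/u[2];z=(u-[205,165]+.5)*5-.5;print(d,z);cv2.circle(im,tuple(int(a) for a in z),3,col,-1)
cv2.imwrite("pics/scene3.png",im)
w=viewer.get_image("wrist");im=w["pixels"].copy()
def fish(X):
    c=w["R"]@X+w["t"];th=np.arctan2(np.hypot(c[0],c[1]),c[2]);r=th*w["camera_matrix"][0,0];n=c[:2]/np.hypot(c[0],c[1]);return w["camera_matrix"][:2,2]+r*n
im=cv2.resize(im[150:350,180:400],None,fx=3,fy=3,interpolation=cv2.INTER_CUBIC)
for X in(p+R[:,2]*.011,p,p+R[:,2]*.011+R[:,1]*.011,np.array([.4558,-.0241,.046])):
    f=fish(X);print(f);cv2.circle(im,tuple(int(a) for a in (f-[180,150])*3),3,(0,255,0),1)
cv2.imwrite("pics/wrist3.png",im)
E
```

```text
0.011 [198.56284654 225.19433421]
0 [196.95760475 209.4501963 ]
-0.008 [195.77385733 197.84005595]
-0.062 [187.40450641 115.75384576]
[284.80418166 245.38065524]
[284.82488407 253.55883742]
[284.79955571 262.64047627]
[285.58551249 247.92629403]
```

View pics/scene3.png

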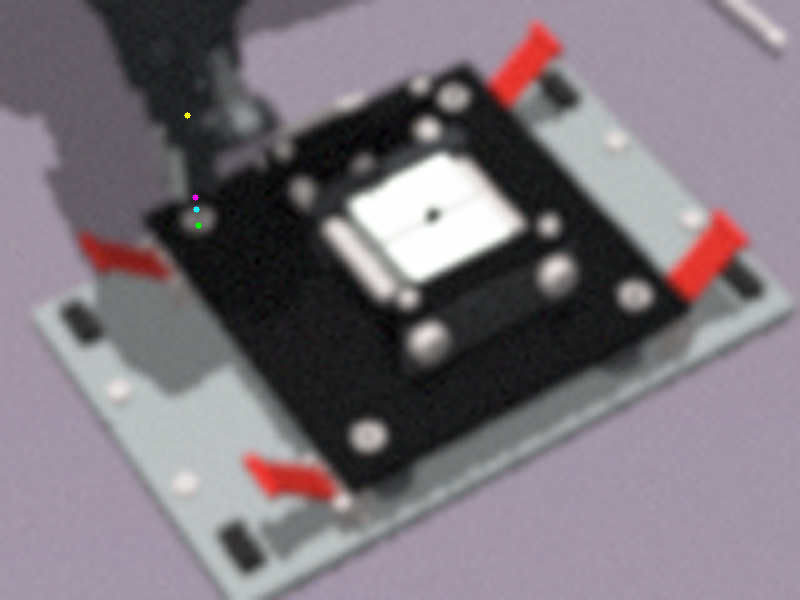

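View pics/wrist3.png

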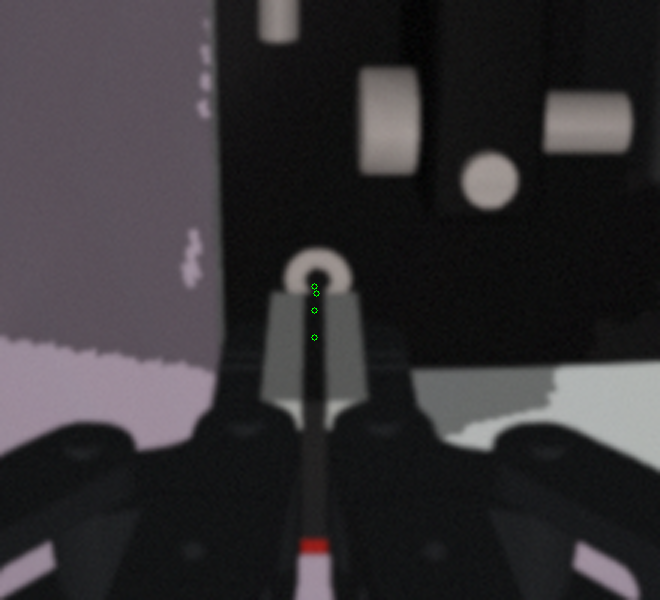

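```bash
python3 - <<'E'
from rig import viewer,env,observe
import cv2,numpy as np
s=observe();R=np.array(s["tool_rot"]);p=np.array(s["position"])
v=viewer.get_image("top");o=[250,220];im=cv2.resize(v["pixels"][o[1]:o[1]+100,o[0]:o[0]+120],None,fx=6,fy=6,interpolation=cv2.INTER_CUBIC)
im=cv2.convertScaleAbs(im,alpha=1.6,beta=25)
for d,col in((.011,(0,255,0)),(0,(255,255,0)),(-.062,(0,255,255))):
    c=v["R"]@(p+R[:,2]*d)+v["t"];u=v["camera_matrix"]@c;u=u[:2]/u[2];z=(u-o+.5)*6-.5;print(d,z);cv2.circle(im,tuple(int(a) for a in z),3,col,-1)
cv2.imwrite("pics/top3.png",im)
v=viewer.get_image("scene");im=cv2.resize(v["pixels"][170:230,215:295],None,fx=9,fy=9,interpolation=cv2.INTER_CUBIC)
im=cv2.convertScaleAbs(im,alpha=2.5,beta=20)
cv2.imwrite("pics/scene4.png",im)
E
```

```text
0.011 [243.65851983 296.06660162]
0 [244.30983358 294.37394187]
-0.062 [248.26714792 284.08951797]
```

View pics/top3.png

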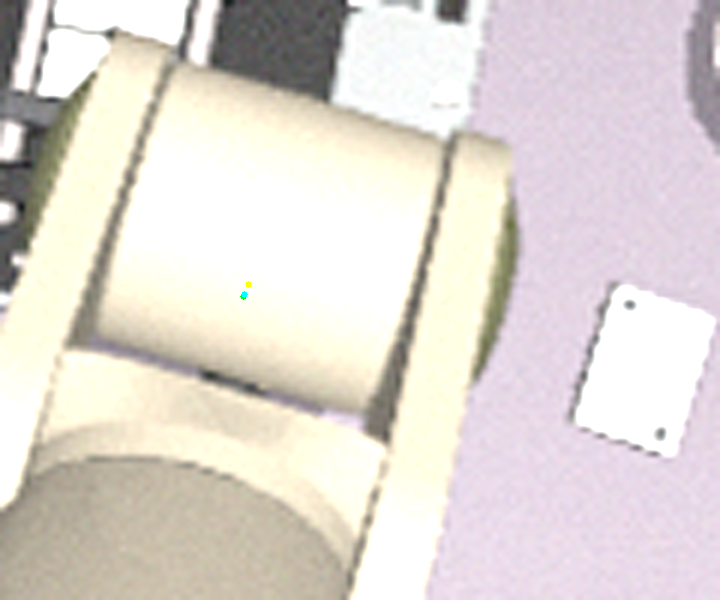

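View pics/scene4.png

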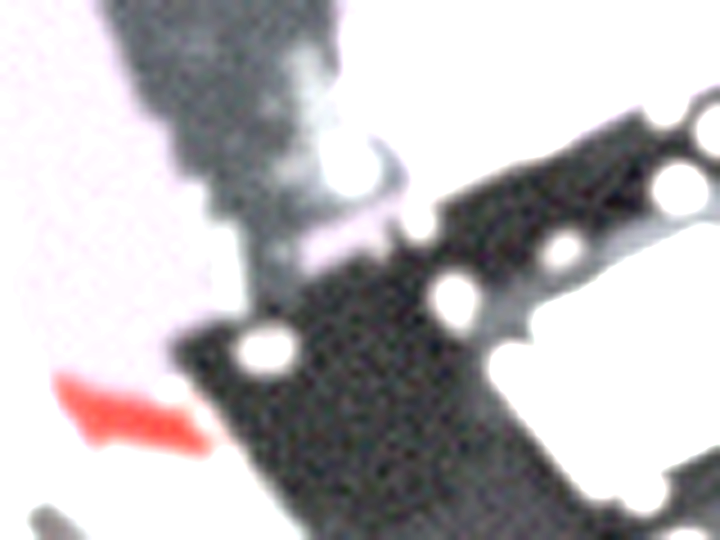

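```bash
python3 - <<'E'
from rig import viewer,env,observe
import cv2,numpy as np
s=observe();R=np.array(s["tool_rot"]);p=np.array(s["position"])
w=viewer.get_image("wrist");v=viewer.get_image("scene")
cv2.imwrite("pics/wrist5.png",cv2.convertScaleAbs(cv2.resize(w["pixels"][200:340,190:380],None,fx=4,fy=4,interpolation=cv2.INTER_CUBIC),alpha=2.5,beta=15))
def fish(X):
    c=w["R"]@X+w["t"];th=np.arctan2(np.hypot(c[0],c[1]),c[2]);r=th*w["camera_matrix"][0,0];n=c[:2]/np.hypot(c[0],c[1]);return w["camera_matrix"][:2,2]+r*n
print("cam in tool",R.T@(-w["R"].T@w["t"]-p))
for d in(.011,.003,-.005,-.013,-.02,-.03):
  for y in(-.011,0,.011):
    X=p+R@np.array([0,y,d]);u=v["camera_matrix"]@(v["R"]@X+v["t"]);print(d,y,fish(X).round(1),((u[:2]/u[2]-[215,170]+.5)*9-.5).round(0))
E
```

```text
cam in tool [-0.00018816 -0.07426009 -0.15876259]
0.011 -0.011 [284.8 227.3] [305. 343.]
0.011 0 [284.8 245.4] [268. 361.]
0.011 0.011 [284.8 262.7] [230. 379.]
0.003 -0.011 [284.8 232.5] [303. 322.]
0.003 0 [284.8 251.3] [266. 340.]
0.003 0.011 [284.8 269.1] [228. 358.]
-0.005 -0.011 [284.8 238.2] [301. 301.]
-0.005 0 [284.8 257.6] [264. 319.]
-0.005 0.011 [284.8 276. ] [225. 337.]
-0.013 -0.011 [284.9 244.5] [300. 280.]
-0.013 0 [284.9 264.5] [261. 298.]
-0.013 0.011 [284.9 283.4] [223. 316.]
-0.02 -0.011 [284.9 250.4] [298. 262.]
-0.02 0 [284.9 271.1] [260. 280.]
-0.02 0.011 [284.9 290.5] [221. 298.]
-0.03 -0.011 [284.9 259.8] [295. 235.]
-0.03 0 [284.9 281.4] [257. 253.]
-0.03 0.011 [284.9 301.5] [218. 271.]
```

View pics/wrist5.png

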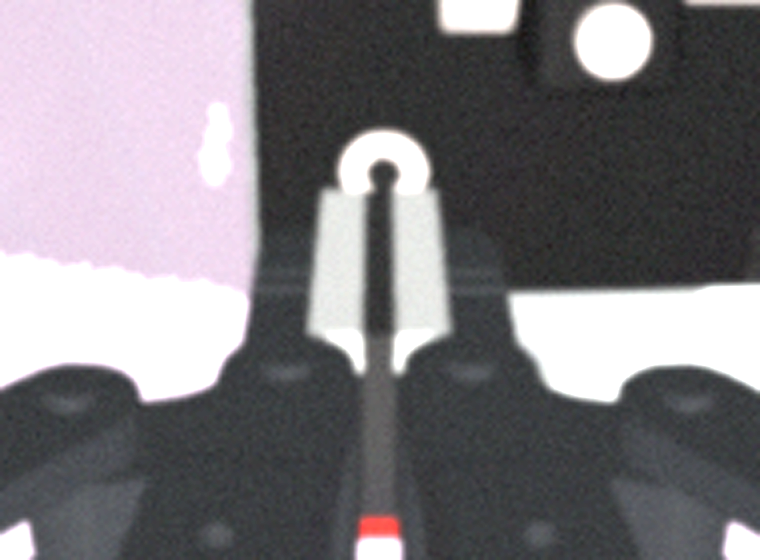

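```bash
python3 - <<'E'
from rig import viewer,env,observe
import cv2,numpy as np
v=viewer.get_image("scene")
im=cv2.convertScaleAbs(cv2.resize(v["pixels"][100:240,190:330],None,fx=5,fy=5,interpolation=cv2.INTER_CUBIC),alpha=2.5,beta=20)
s=observe();R=np.array(s["tool_rot"]);p=np.array(s["position"])
for d in(.011,-.008,-.03,-.062,-.1):
    X=p+R@np.array([0,0,d]);u=v["camera_matrix"]@(v["R"]@X+v["t"]);u=(u[:2]/u[2]-[190,100]+.5)*5-.5;cv2.circle(im,tuple(int(a) for a in u),3,(0,255,0),-1)
cv2.imwrite("pics/scene6.png",im[:600])
E
```

```text
(no output)
```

View pics/scene6.png

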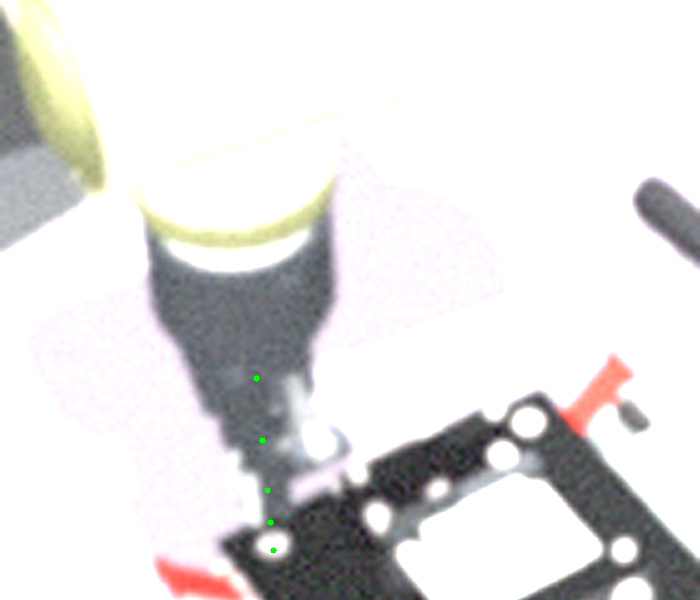

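The pictures show the shut tips still about 15–20 mm above the screw, with no contact force, although the reported tip offset says contact. I'll trust the pictures and the force reading and go down gradually.

>>> {"fn": "jog_arm", "kwargs": {
  "dr": [
    [0,0,0],
    [0,0,0],
    [0,0,0],
    [0,0,0],
    [0,0,0],
    [0,0,0],
    [0,0,0],
    [0,0,0],
    [0,0,0],
    [0,0,0]
  ],
  "slide": [
    [0,0,0.001],
    [0,0,0.001],
    [0,0,0.001],
    [0,0,0.001],
    [0,0,0.001],
    [0,0,0.001],
    [0,0,0],
    [0,0,0],
    [0,0,0],
    [0,0,0]
  ],
  "gripper": [-1,-1,-1,-1,-1,-1,-1,-1,-1,-1]
}}

```text
time_s: 7.7
position: [0.4554, -0.0241, 0.0474]
tool_rot: [[0.976, -0.219, 0.0], [-0.219, -0.976, -0.0], [0.0, 0.0, -1.0]]
ft_force: [-0.1, -0.7, 0.0]
grip_width: 0.0
```

```bash
cat > look.py <<'E'
import sys
from rig import viewer,observe
import cv2,numpy as np
n=sys.argv[1]
v=viewer.get_image("scene")["pixels"][160:270,200:360]; w=viewer.get_image("wrist")["pixels"][190:330,180:380]
a=cv2.resize(v,(640,440),interpolation=cv2.INTER_CUBIC)
cv2.imwrite(f"pics/s_{n}.png",cv2.convertScaleAbs(a,alpha=1.8,beta=15))
cv2.imwrite(f"pics/w_{n}.png",cv2.convertScaleAbs(cv2.resize(w,None,fx=3,fy=3,interpolation=cv2.INTER_CUBIC),alpha=1.8,beta=15))
E
python3 goto.py; python3 look.py a
```

```text
t 7.7 p [ 0.4554 -0.0241  0.0474] tip z [ 0.4554 -0.0241  0.0364] F [-0.15 -0.67  0.03] w 0.0 head -12.66 tilt [ 1.e-04 -0.e+00 -1.e+00]
```

View pics/s_a.png

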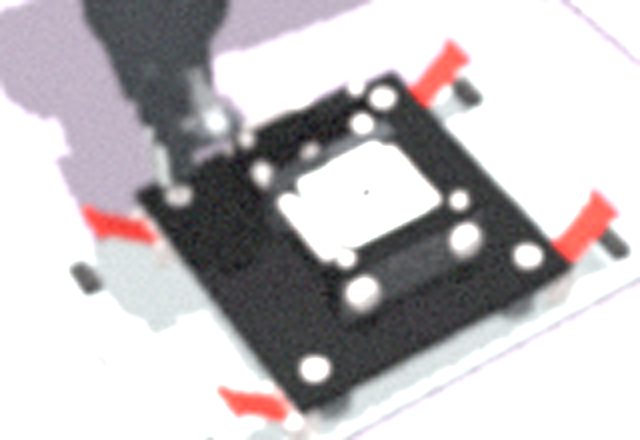

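View pics/w_a.png

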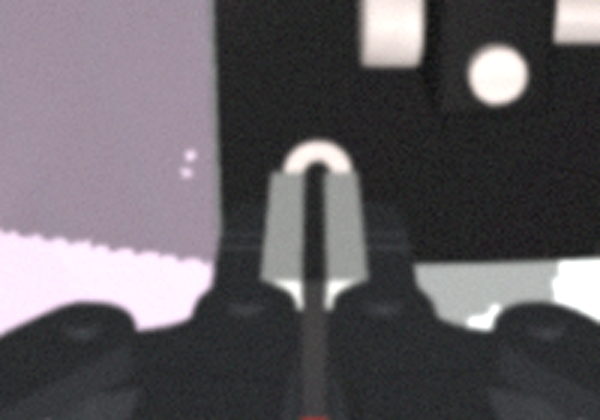

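>>> {"fn": "jog_arm", "kwargs": {
  "dr": [
    [0,0,0],
    [0,0,0],
    [0,0,0],
    [0,0,0],
    [0,0,0],
    [0,0,0],
    [0,0,0],
    [0,0,0],
    [0,0,0],
    [0,0,0]
  ],
  "slide": [
    [0,0,0.001],
    [0,0,0.001],
    [0,0,0.001],
    [0,0,0.001],
    [0,0,0.0005],
    [0,0,0.0005],
    [0,0,0],
    [0,0,0],
    [0,0,0],
    [0,0,0]
  ],
  "gripper": [-1,-1,-1,-1,-1,-1,-1,-1,-1,-1]
}}

```text
time_s: 8.8
position: [0.4554, -0.024, 0.0424]
tool_rot: [[0.976, -0.219, 0.0], [-0.219, -0.976, -0.0], [0.0, 0.0, -1.0]]
ft_force: [0.8, 0.5, -0.9]
grip_width: 0.0003
```

```bash

python3 goto.py; python3 look.py b
```

```text
t 8.8 p [ 0.4554 -0.024   0.0424] tip z [ 0.4554 -0.024   0.0314] F [ 0.78  0.54 -0.94] w 0.0003 head -12.66 tilt [ 1.e-04 -0.e+00 -1.e+00]
```

View pics/s_b.png

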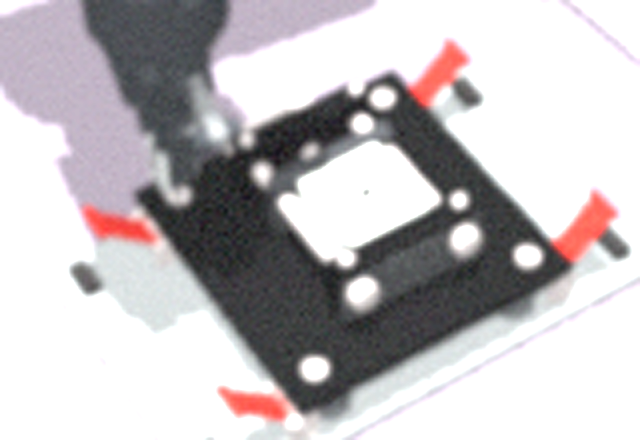

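View pics/w_b.png

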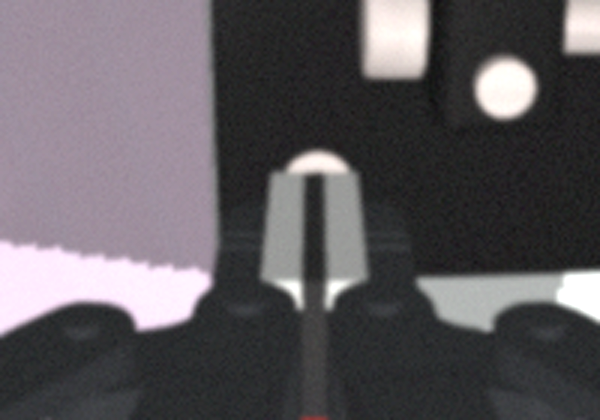

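>>> {"fn": "jog_arm", "kwargs": {
  "dr": [
    [0,0,0],
    [0,0,0],
    [0,0,0],
    [0,0,0],
    [0,0,0],
    [0,0,0],
    [0,0,0],
    [0,0,0],
    [0,0,0],
    [0,0,0]
  ],
  "slide": [
    [0,0,0.001],
    [0,0,0.001],
    [0,0,0.001],
    [0,0,0.001],
    [0,0,0.0005],
    [0,0,0.0005],
    [0,0,0],
    [0,0,0],
    [0,0,0],
    [0,0,0]
  ],
  "gripper": [-1,-1,-1,-1,-1,-1,-1,-1,-1,-1]
}}

```text
time_s: 9.9
position: [0.4554, -0.0241, 0.0373]
tool_rot: [[0.976, -0.219, 0.0], [-0.219, -0.976, 0.0], [0.0, -0.0, -1.0]]
ft_force: [0.3, -1.2, -0.3]
grip_width: -0.0002
```

```bash

python3 goto.py; python3 look.py c
```

```text
t 9.9 p [ 0.4554 -0.0241  0.0373] tip z [ 0.4554 -0.0241  0.0263] F [ 0.35 -1.22 -0.26] w -0.0002 head -12.66 tilt [ 0.  0. -1.]
```

View pics/s_c.png

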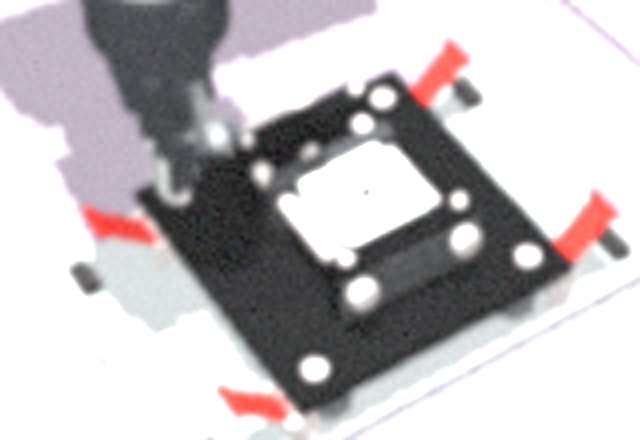

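View pics/w_c.png

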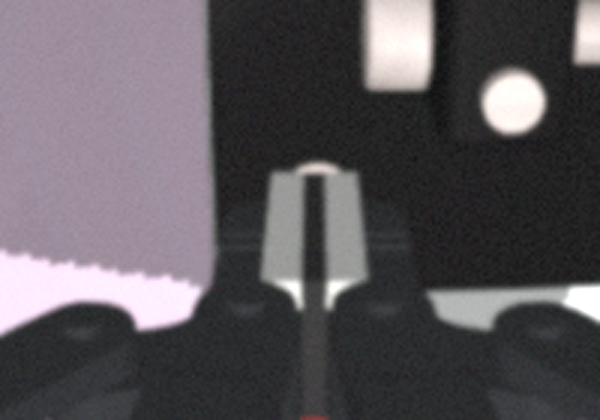

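>>> {"fn": "jog_arm", "kwargs": {
  "dr": [
    [0,0,0],
    [0,0,0],
    [0,0,0],
    [0,0,0],
    [0,0,0],
    [0,0,0],
    [0,0,0],
    [0,0,0],
    [0,0,0],
    [0,0,0]
  ],
  "slide": [
    [0,0,0.001],
    [0,0,0.001],
    [0,0,0.0005],
    [0,0,0.0005],
    [0,0,0.0005],
    [0,0,0.0005],
    [0,0,0],
    [0,0,0],
    [0,0,0],
    [0,0,0]
  ],
  "gripper": [-1,-1,-1,-1,-1,-1,-1,-1,-1,-1]
}}

```text
time_s: 11.0
position: [0.4554, -0.0241, 0.0333]
tool_rot: [[0.976, -0.219, 0.0], [-0.219, -0.976, -0.0], [0.0, -0.0, -1.0]]
ft_force: [0.6, -0.8, -0.4]
grip_width: 0.0001
```

```bash

python3 goto.py; python3 look.py d
```

```text
t 11.0 p [ 0.4554 -0.0241  0.0333] tip z [ 0.4554 -0.0241  0.0223] F [ 0.57 -0.75 -0.35] w 0.0001 head -12.66 tilt [ 1.e-04 -0.e+00 -1.e+00]
```

View pics/s_d.png

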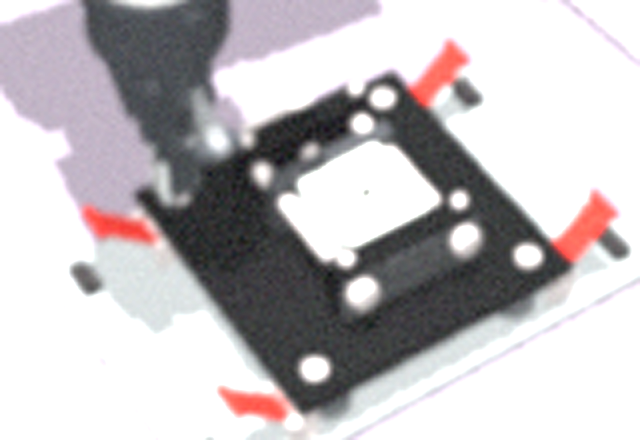

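View pics/w_d.png

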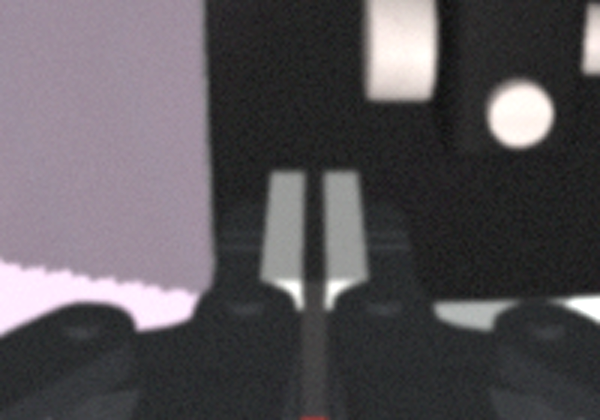

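>>> {"fn": "jog_arm", "kwargs": {
  "dr": [
    [0,0,0],
    [0,0,0],
    [0,0,0],
    [0,0,0],
    [0,0,0],
    [0,0,0],
    [0,0,0],
    [0,0,0],
    [0,0,0],
    [0,0,0]
  ],
  "slide": [
    [0,0,0.0005],
    [0,0,0.0005],
    [0,0,0.0005],
    [0,0,0.0005],
    [0,0,0.0005],
    [0,0,0.0005],
    [0,0,0.0005],
    [0,0,0],
    [0,0,0],
    [0,0,0]
  ],
  "gripper": [-1,-1,-1,-1,-1,-1,-1,-1,-1,-1]
}}

```text
time_s: 12.1
position: [0.4554, -0.024, 0.0299]
tool_rot: [[0.976, -0.219, 0.0], [-0.219, -0.976, 0.0], [0.0, -0.0, -1.0]]
ft_force: [-0.0, 0.1, 0.3]
grip_width: -0.0
```

```bash

python3 goto.py; python3 look.py e
```

```text
t 12.1 p [ 0.4554 -0.024   0.0299] tip z [ 0.4554 -0.024   0.0189] F [-0.01  0.14  0.33] w -0.0 head -12.66 tilt [ 0.  0. -1.]
```

View pics/s_e.png

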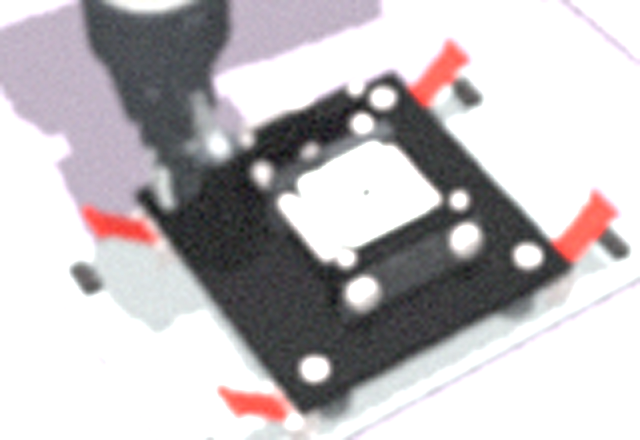

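>>> {"fn": "jog_arm", "kwargs": {
  "dr": [
    [0,0,0],
    [0,0,0],
    [0,0,0],
    [0,0,0],
    [0,0,0],
    [0,0,0],
    [0,0,0],
    [0,0,0],
    [0,0,0],
    [0,0,0]
  ],
  "slide": [
    [0,0,0.0005],
    [0,0,0.0005],
    [0,0,0.0005],
    [0,0,0.0005],
    [0,0,0.0005],
    [0,0,0],
    [0,0,0],
    [0,0,0],
    [0,0,0],
    [0,0,0]
  ],
  "gripper": [-1,-1,-1,-1,-1,-1,-1,-1,-1,-1]
}}

```text
time_s: 13.2
position: [0.4555, -0.0241, 0.0288]
tool_rot: [[0.976, -0.219, 0.001], [-0.219, -0.976, -0.001], [0.001, 0.0, -1.0]]
ft_force: [-5.7, 1.5, 22.7]
grip_width: -0.0001
```

```bash

python3 goto.py; python3 look.py f
```

```text
t 13.2 p [ 0.4555 -0.0241  0.0288] tip z [ 0.4555 -0.0241  0.0178] F [-5.67  1.49 22.71] w -0.0001 head -12.65 tilt [ 1.3e-03 -6.0e-04 -1.0e+00]
```

View pics/s_f.png

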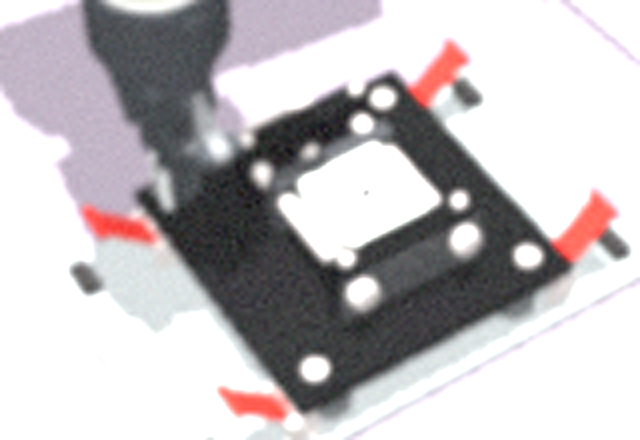

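View pics/w_f.png

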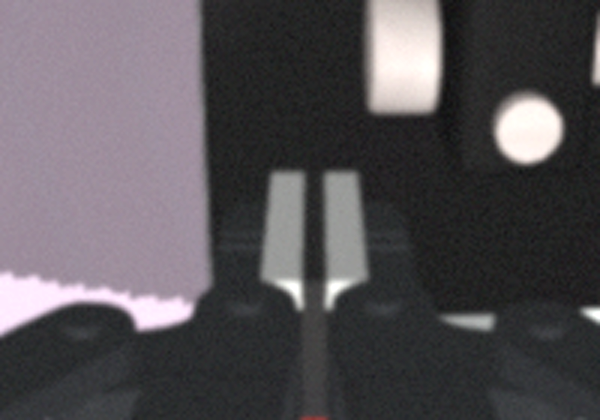

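```bash
python3 - <<'E'
from rig import observe
s=observe(); print(s["wrist_torque"],s["ft_force"])
import numpy as np
R=np.array(s["tool_rot"]);print("tool frame F",R.T@s["ft_force"],"T",R.T@s["wrist_torque"])
E
```

```text
[ 0.19514645  1.08425302 -0.02683148] [-5.95263804  0.90258277 22.28146035]
tool frame F [ -5.97386175   0.42983667 -22.28991356] T [-0.04699295 -1.10068222  0.02640066]
```

NR holds hard: 22.7 N of force with about 1 mm or less of movement. The wrist moment puts the contact on the tool axis, so it is the tips touching. The real tip therefore lies about 17 mm behind the TCP, which agrees with the wrist picture. Next is the far right corner.

>>> {"fn": "jog_arm", "kwargs": {
  "dr": [
    [0,0,0],
    [0,0,0],
    [0,0,0],
    [0,0,0],
    [0,0,0],
    [0,0,0],
    [0,0,0],
    [0,0,0],
    [0,0,0],
    [0,0,0]
  ],
  "slide": [
    [0,0,-0.008],
    [0,0,-0.016],
    [0.036,0,0],
    [0.036,0,0],
    [0.036,0,0],
    [0.036,0,0],
    [0,0,0.01],
    [0,0,0.004],
    [0,0,0],
    [0,0,0]
  ],
  "gripper": [-1,-1,-1,-1,-1,-1,-1,-1,-1,-1]
}}

```text
time_s: 14.3
position: [0.5951, -0.0553, 0.0375]
tool_rot: [[0.976, -0.219, -0.001], [-0.219, -0.976, 0.0], [-0.001, -0.0, -1.0]]
ft_force: [-0.4, 0.5, 0.2]
grip_width: 0.0001
```

```bash
sed -i 's/\.011/-.0167/g' goto.py
python3 goto.py .072 -.07 .047
```

```text
t 14.3 p [ 0.5951 -0.0553  0.0375] tip z [ 0.5951 -0.0553  0.0542] F [-0.35  0.52  0.16] w 0.0001 head -12.66 tilt [-7.e-04  2.e-04 -1.e+00]
target [ 0.5963 -0.0555  0.047 ] slide total [ 0.0012 -0.0001  0.0072]
```

>>> {"fn": "jog_arm", "kwargs": {
  "dr": [
    [0,0,0],
    [0,0,0],
    [0,0,0],
    [0,0,0],
    [0,0,0],
    [0,0,0],
    [0,0,0],
    [0,0,0],
    [0,0,0],
    [0,0,0]
  ],
  "slide": [
    [0.001,0,0.004],
    [0,0,0.003],
    [0,0,0.001],
    [0,0,0.0005],
    [0,0,0.0005],
    [0,0,0.0005],
    [0,0,0.0005],
    [0,0,0],
    [0,0,0],
    [0,0,0]
  ],
  "gripper": [-1,-1,-1,-1,-1,-1,-1,-1,-1,-1]
}}

```text
time_s: 15.3
position: [0.5967, -0.0559, 0.0277]
tool_rot: [[0.976, -0.219, -0.0], [-0.219, -0.976, -0.0], [-0.0, 0.0, -1.0]]
ft_force: [-4.0, 1.0, 6.9]
grip_width: -0.0
```

>>> {"fn": "jog_arm", "kwargs": {
  "dr": [
    [0,0,0],
    [0,0,0],
    [0,0,0],
    [0,0,0],
    [0,0,0],
    [0,0,0],
    [0,0,0],
    [0,0,0],
    [0,0,0],
    [0,0,0]
  ],
  "slide": [
    [0,0,0.0005],
    [0,0,0.0005],
    [0,0,0],
    [0,0,0],
    [0,0,0],
    [0,0,0],
    [0,0,0],
    [0,0,0],
    [0,0,0],
    [0,0,0]
  ],
  "gripper": [-1,-1,-1,-1,-1,-1,-1,-1,-1,-1]
}}

```text
time_s: 16.3
position: [0.5967, -0.0559, 0.0269]
tool_rot: [[0.976, -0.219, 0.0], [-0.219, -0.976, -0.0], [0.0, 0.0, -1.0]]
ft_force: [-3.9, -0.7, 6.8]
grip_width: -0.0003
```

```bash
python3 goto.py; python3 look.py g
```

```text
t 16.3 p [ 0.5967 -0.0559  0.0269] tip z [ 0.5967 -0.0559  0.0436] F [-3.9  -0.69  6.77] w -0.0003 head -12.66 tilt [ 1.e-04 -3.e-04 -1.e+00]
```

View pics/s_g.png

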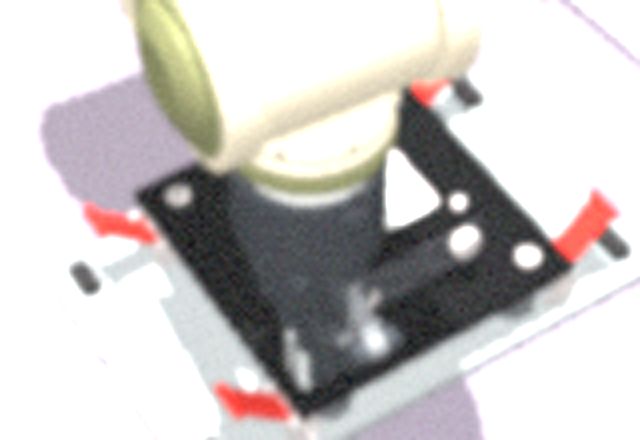

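Force stays near 7 N while the corner keeps sinking, so FR gives. I'll press it to the bottom, firmly.

>>> {"fn": "jog_arm", "kwargs": {
  "dr": [
    [0,0,0],
    [0,0,0],
    [0,0,0],
    [0,0,0],
    [0,0,0],
    [0,0,0],
    [0,0,0],
    [0,0,0],
    [0,0,0],
    [0,0,0]
  ],
  "slide": [
    [0,0,0.0005],
    [0,0,0.0005],
    [0,0,0.0005],
    [0,0,0],
    [0,0,0],
    [0,0,0],
    [0,0,0],
    [0,0,0],
    [0,0,0],
    [0,0,0]
  ],
  "gripper": [-1,-1,-1,-1,-1,-1,-1,-1,-1,-1]
}}

```text
time_s: 17.4
position: [0.5969, -0.056, 0.0259]
tool_rot: [[0.976, -0.219, 0.001], [-0.219, -0.976, -0.001], [0.001, 0.0, -1.0]]
ft_force: [-4.4, -0.9, 12.0]
grip_width: -0.0
```

FR has gone down about 3 mm and bottomed at 12 N, so it is the soft one. I'll add a brief firmer press, then lift and move over its lever end.

>>> {"fn": "jog_arm", "kwargs": {
  "dr": [
    [0,0,0],
    [0,0,0],
    [0,0,0],
    [0,0,0],
    [0,0,0],
    [0,0,0],
    [0,0,0],
    [0,0,0],
    [0,0,0],
    [0,0,0]
  ],
  "slide": [
    [0,0,0.0004],
    [0,0,0],
    [0,0,0],
    [0,0,-0.005],
    [0,0,-0.015],
    [0,0,-0.015],
    [0,0.03,0],
    [0,0.0285,0],
    [0,0,0],
    [0,0,0]
  ],
  "gripper": [-1,-1,-1,-1,-1,-1,-1,-1,-1,-1]
}}

```text
time_s: 18.4
position: [0.5841, -0.1131, 0.0592]
tool_rot: [[0.975, -0.22, 0.0], [-0.22, -0.975, 0.0], [0.0, -0.0, -1.0]]
ft_force: [-0.1, 0.5, 0.4]
grip_width: 0.0002
```

```bash
python3 goto.py .072 -.129 .060; python3 look.py h; python3 - <<'E'
from rig import viewer
import cv2
cv2.imwrite("pics/scene_h.png",cv2.resize(viewer.get_image("scene")["pixels"][150:300,180:380],(800,600),interpolation=cv2.INTER_CUBIC))
E
```

```text
t 18.4 p [ 0.5841 -0.1131  0.0592] tip z [ 0.5841 -0.1131  0.0759] F [-0.05  0.46  0.35] w 0.0002 head -12.73 tilt [ 1.e-04  3.e-04 -1.e+00]
target [ 0.5834 -0.1131  0.06  ] slide total [-0.0006  0.0001  0.0159]
```

View pics/scene_h.png

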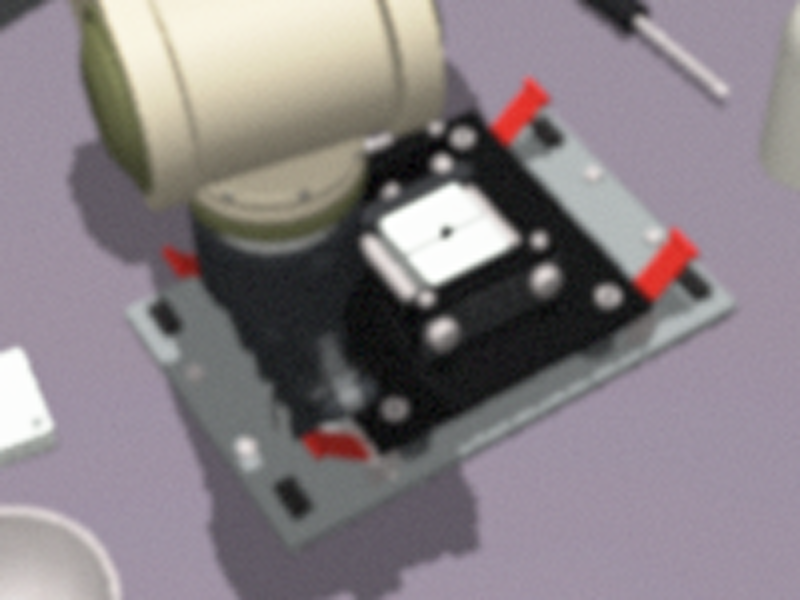

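View pics/w_h.png

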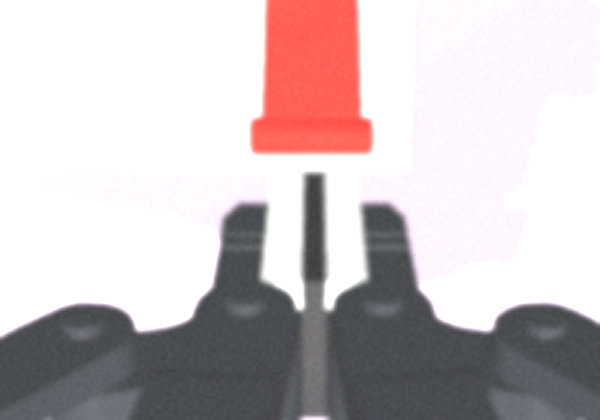

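The wrist view shows the red lever centred on the tips (x≈312 against 314), with its end just ahead of the tip edge. I'll shift 3 mm inward and press down.

>>> {"fn": "jog_arm", "kwargs": {
  "dr": [
    [0,0,0],
    [0,0,0],
    [0,0,0],
    [0,0,0],
    [0,0,0],
    [0,0,0],
    [0,0,0],
    [0,0,0],
    [0,0,0],
    [0,0,0]
  ],
  "slide": [
    [0,-0.003,0.01],
    [0,0,0.005],
    [0,0,0.003],
    [0,0,0.003],
    [0,0,0.003],
    [0,0,0.003],
    [0,0,0.003],
    [0,0,0.003],
    [0,0,0],
    [0,0,0]
  ],
  "gripper": [-1,-1,-1,-1,-1,-1,-1,-1,-1,-1]
}}

```text
time_s: 19.55
position: [0.5848, -0.1098, 0.0263]
tool_rot: [[0.976, -0.219, 0.0], [-0.219, -0.976, 0.0], [0.0, -0.0, -1.0]]
ft_force: [-0.2, -0.9, 1.6]
grip_width: 0.0003
```

```bash
python3 goto.py .072 -.126 .0255; python3 look.py i
```

```text
t 19.55 p [ 0.5848 -0.1098  0.0263] tip z [ 0.5848 -0.1098  0.043 ] F [-0.23 -0.9   1.56] w 0.0003 head -12.65 tilt [ 1.e-04  1.e-04 -1.e+00]
target [ 0.5841 -0.1102  0.0255] slide total [-0.0006  0.0005  0.0175]
```

View pics/w_i.png

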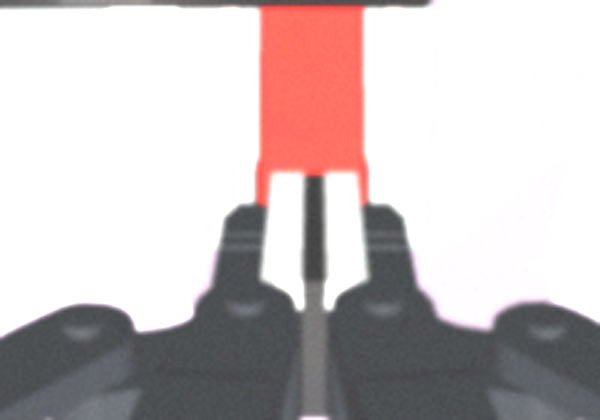

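View pics/s_i.png

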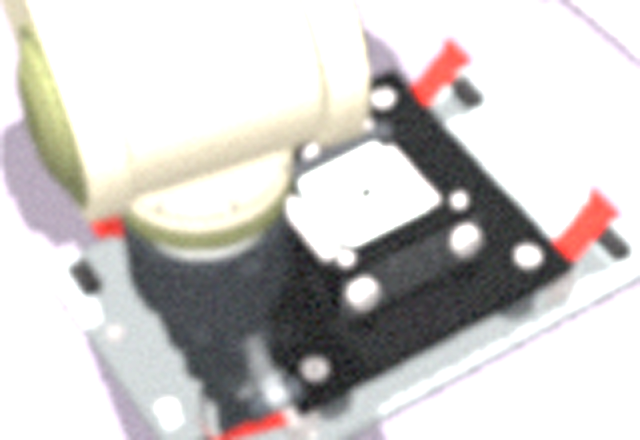

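>>> {"fn": "jog_arm", "kwargs": {
  "dr": [
    [0,0,0],
    [0,0,0],
    [0,0,0],
    [0,0,0],
    [0,0,0],
    [0,0,0],
    [0,0,0],
    [0,0,0],
    [0,0,0],
    [0,0,0]
  ],
  "slide": [
    [0,0,0.003],
    [0,0,0.003],
    [0,0,0.003],
    [0,0,0.002],
    [0,0,0.002],
    [0,0,0.002],
    [0,0,0.001],
    [0,0,0],
    [0,0,0],
    [0,0,0]
  ],
  "gripper": [-1,-1,-1,-1,-1,-1,-1,-1,-1,-1]
}}

```text
time_s: 20.65
position: [0.5845, -0.1098, 0.0102]
tool_rot: [[0.976, -0.219, -0.0], [-0.219, -0.976, 0.0], [-0.001, -0.0, -1.0]]
ft_force: [-1.2, 0.3, 0.4]
grip_width: 0.0001
```

>>> {"fn": "jog_arm", "kwargs": {
  "dr": [
    [0,0,0],
    [0,0,0],
    [0,0,0],
    [0,0,0],
    [0,0,0],
    [0,0,0],
    [0,0,0],
    [0,0,0],
    [0,0,0],
    [0,0,0]
  ],
  "slide": [
    [0,0,0.0005],
    [0,0,0.0005],
    [0,0,0.0005],
    [0,0,0.0005],
    [0,0,0],
    [0,0,0],
    [0,0,0],
    [0,0,0],
    [0,0,0],
    [0,0,0]
  ],
  "gripper": [-1,-1,-1,-1,-1,-1,-1,-1,-1,-1]
}}

```text
time_s: 21.65
position: [0.5847, -0.11, 0.0084]
tool_rot: [[0.976, -0.219, -0.0], [-0.219, -0.976, 0.0], [-0.0, -0.0, -1.0]]
ft_force: [-0.7, 0.2, 1.4]
grip_width: 0.0
```

```bash
python3 goto.py; python3 look.py j
```

```text
t 21.65 p [ 0.5847 -0.11    0.0084] tip z [ 0.5847 -0.11    0.0251] F [-0.66  0.24  1.43] w 0.0 head -12.66 tilt [-1.e-04  0.e+00 -1.e+00]
```

View pics/w_j.png

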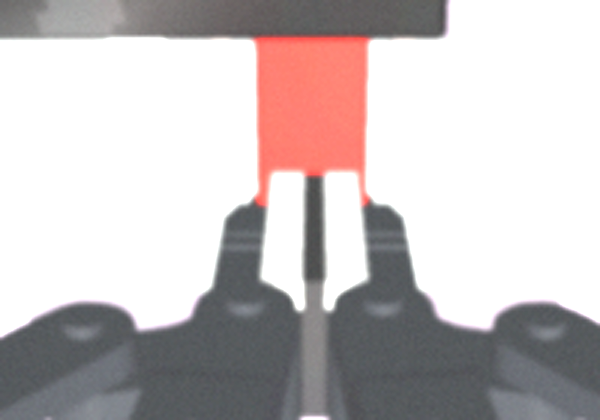

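>>> {"fn": "jog_arm", "kwargs": {
  "dr": [
    [0,0,0],
    [0,0,0],
    [0,0,0],
    [0,0,0],
    [0,0,0],
    [0,0,0],
    [0,0,0],
    [0,0,0],
    [0,0,0],
    [0,0,0]
  ],
  "slide": [
    [0,0,0.0005],
    [0,0,0.0005],
    [0,0,0],
    [0,0,0.0005],
    [0,0,0],
    [0,0,0],
    [0,0,0],
    [0,0,0],
    [0,0,0],
    [0,0,0]
  ],
  "gripper": [-1,-1,-1,-1,-1,-1,-1,-1,-1,-1]
}}

```text
time_s: 22.75
position: [0.5848, -0.11, 0.0075]
tool_rot: [[0.976, -0.219, 0.001], [-0.219, -0.976, -0.0], [0.001, 0.0, -1.0]]
ft_force: [-1.8, 1.5, 6.4]
grip_width: 0.0002
```

>>> {"fn": "jog_arm", "kwargs": {
  "dr": [
    [0,0,0],
    [0,0,0],
    [0,0,0],
    [0,0,0],
    [0,0,0],
    [0,0,0],
    [0,0,0],
    [0,0,0],
    [0,0,0],
    [0,0,0]
  ],
  "slide": [
    [0,0,0.0005],
    [0,0,0.0005],
    [0,0,0],
    [0,0,0],
    [0,0,0],
    [0,0,0],
    [0,0,0],
    [0,0,0],
    [0,0,0],
    [0,0,0]
  ],
  "gripper": [-1,-1,-1,-1,-1,-1,-1,-1,-1,-1]
}}

```text
time_s: 23.75
position: [0.5849, -0.1101, 0.0072]
tool_rot: [[0.976, -0.219, 0.001], [-0.219, -0.976, -0.001], [0.001, 0.0, -1.0]]
ft_force: [-3.7, 1.8, 13.0]
grip_width: -0.0001
```

The lever is on its rest: 13 N with only 0.3 mm of movement in the last step. I'll lift and go back over the FR screw.

>>> {"fn": "jog_arm", "kwargs": {
  "dr": [
    [0,0,0],
    [0,0,0],
    [0,0,0],
    [0,0,0],
    [0,0,0],
    [0,0,0],
    [0,0,0],
    [0,0,0],
    [0,0,0],
    [0,0,0]
  ],
  "slide": [
    [0,0,-0.005],
    [0,0,-0.015],
    [0,0,-0.016],
    [0,-0.025,0],
    [0,-0.025,0],
    [0,-0.0055,0],
    [0,0,0],
    [0,0,0],
    [0,0,0],
    [0,0,0]
  ],
  "gripper": [-1,-1,-1,-1,-1,-1,-1,-1,-1,-1]
}}

```text
time_s: 24.75
position: [0.5968, -0.0566, 0.0419]
tool_rot: [[0.975, -0.22, -0.0], [-0.22, -0.975, -0.0], [-0.0, 0.0, -1.0]]
ft_force: [0.1, 1.0, 0.1]
grip_width: 0.0
```

```bash
python3 goto.py .072 -.07 .047; python3 - <<'E'
from rig import viewer
import cv2
cv2.imwrite("pics/scene_k.png",cv2.resize(viewer.get_image("scene")["pixels"][150:300,180:380],(800,600),interpolation=cv2.INTER_CUBIC))
cv2.imwrite("pics/wrist_k.png",viewer.get_image("wrist")["pixels"])
E
```

```text
t 24.75 p [ 0.5968 -0.0566  0.0419] tip z [ 0.5968 -0.0566  0.0586] F [0.09 0.98 0.08] w 0.0 head -12.72 tilt [-1.e-04 -1.e-04 -1.e+00]
target [ 0.5963 -0.0555  0.047 ] slide total [-0.0007 -0.001   0.0116]
```

View pics/scene_k.png

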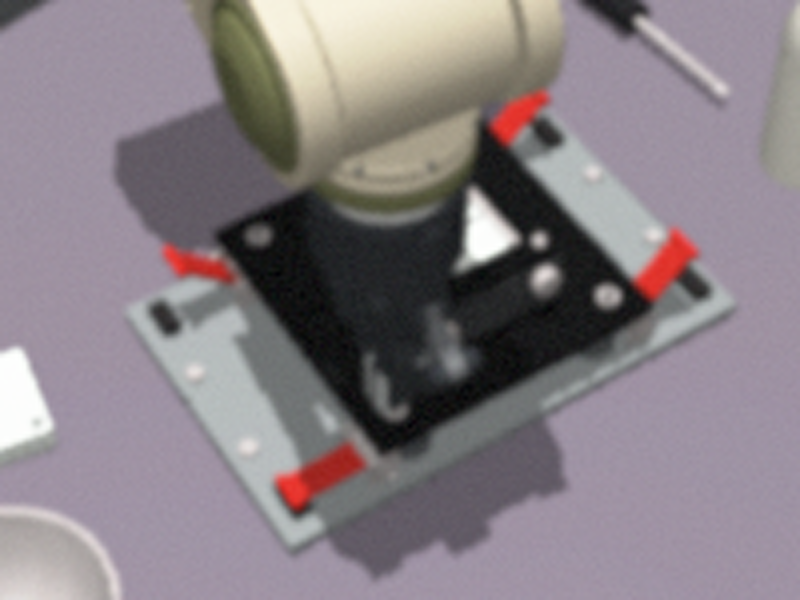

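View pics/wrist_k.png

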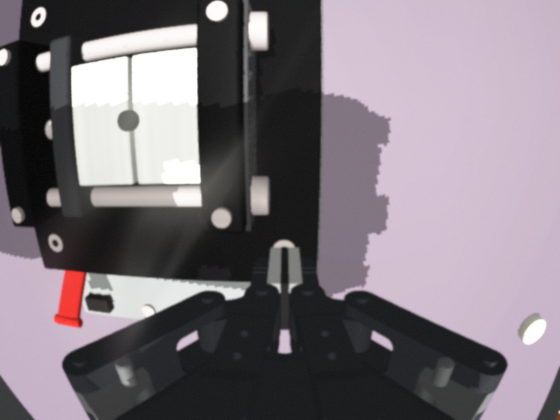

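The FR lever lies flat on its rubber rest at (290,490) in the zoom. The other three are still up. Now the check press.

>>> {"fn": "jog_arm", "kwargs": {
  "dr": [
    [0,0,0],
    [0,0,0],
    [0,0,0],
    [0,0,0],
    [0,0,0],
    [0,0,0],
    [0,0,0],
    [0,0,0],
    [0,0,0],
    [0,0,0]
  ],
  "slide": [
    [-0.0005,-0.001,0.004],
    [0,0,0.004],
    [0,0,0.003],
    [0,0,0.001],
    [0,0,0.0005],
    [0,0,0.0005],
    [0,0,0.0005],
    [0,0,0],
    [0,0,0],
    [0,0,0]
  ],
  "gripper": [-1,-1,-1,-1,-1,-1,-1,-1,-1,-1]
}}

```text
time_s: 25.85
position: [0.5966, -0.0548, 0.0287]
tool_rot: [[0.976, -0.219, 0.0], [-0.219, -0.976, -0.0], [0.0, 0.0, -1.0]]
ft_force: [-2.1, 1.0, 4.3]
grip_width: -0.0002
```

>>> {"fn": "jog_arm", "kwargs": {
  "dr": [
    [0,0,0],
    [0,0,0],
    [0,0,0],
    [0,0,0],
    [0,0,0],
    [0,0,0],
    [0,0,0],
    [0,0,0],
    [0,0,0],
    [0,0,0]
  ],
  "slide": [
    [0,0,0.0005],
    [0,0,0.0005],
    [0,0,0],
    [0,0,0],
    [0,0,0],
    [0,0,0],
    [0,0,0],
    [0,0,0],
    [0,0,0],
    [0,0,0]
  ],
  "gripper": [-1,-1,-1,-1,-1,-1,-1,-1,-1,-1]
}}

```text
time_s: 26.85
position: [0.5967, -0.0548, 0.0286]
tool_rot: [[0.976, -0.219, 0.001], [-0.219, -0.976, -0.0], [0.001, 0.0, -1.0]]
ft_force: [-3.8, -0.1, 11.9]
grip_width: 0.0001
```

The corner now stands: .0286 at 11.9 N, against .0259 before. One more firm increment.

>>> {"fn": "jog_arm", "kwargs": {
  "dr": [
    [0,0,0],
    [0,0,0],
    [0,0,0],
    [0,0,0],
    [0,0,0],
    [0,0,0],
    [0,0,0],
    [0,0,0],
    [0,0,0],
    [0,0,0]
  ],
  "slide": [
    [0,0,0.0005],
    [0,0,0],
    [0,0,0],
    [0,0,0],
    [0,0,0],
    [0,0,0],
    [0,0,0],
    [0,0,0],
    [0,0,0],
    [0,0,0]
  ],
  "gripper": [-1,-1,-1,-1,-1,-1,-1,-1,-1,-1]
}}

```text
time_s: 27.85
position: [0.5967, -0.0548, 0.0285]
tool_rot: [[0.976, -0.219, 0.001], [-0.219, -0.976, -0.001], [0.001, 0.0, -1.0]]
ft_force: [-5.6, 0.6, 15.4]
grip_width: -0.0005
```

>>> {"fn": "jog_arm", "kwargs": {
  "dr": [
    [0,0,0],
    [0,0,0],
    [0,0,0],
    [0,0,0],
    [0,0,0],
    [0,0,0],
    [0,0,0],
    [0,0,0],
    [0,0,0],
    [0,0,0]
  ],
  "slide": [
    [0,0,-0.005],
    [0,0,-0.02],
    [0,0,-0.04],
    [0,0,-0.045],
    [0,0,-0.045],
    [-0.03,0.03,0],
    [-0.03,0.03,0],
    [-0.03,0.03,0],
    [-0.03,0.03,0],
    [0,0,0]
  ],
  "gripper": [-1,-1,-1,-1,-1,-1,-1,-1,-1,-1]
}}

```text
time_s: 28.85
position: [0.4502, -0.147, 0.1819]
tool_rot: [[0.975, -0.223, -0.001], [-0.223, -0.975, -0.0], [-0.001, 0.0, -1.0]]
ft_force: [-0.1, 0.7, -1.0]
grip_width: -0.0004
```

>>> {"fn": "jog_arm", "kwargs": {
  "dr": [
    [0,0,0],
    [0,0,0],
    [0,0,0],
    [0,0,0],
    [0,0,0],
    [0,0,0],
    [0,0,0],
    [0,0,0],
    [0,0,0],
    [0,0,0]
  ],
  "slide": [
    [-0.02,0.035,0],
    [-0.02,0.035,0],
    [-0.02,0.035,0],
    [0,0.03,0],
    [0,0,0],
    [0,0,0],
    [0,0,0],
    [0,0,0],
    [0,0,0],
    [0,0,0]
  ],
  "gripper": [-1,-1,-1,-1,-1,-1,-1,-1,-1,-1]
}}

```text
time_s: 29.85
position: [0.3653, -0.2637, 0.182]
tool_rot: [[0.976, -0.218, 0.0], [-0.218, -0.976, -0.0], [0.0, -0.0, -1.0]]
ft_force: [-0.2, -0.0, -0.1]
grip_width: 0.0001
```

```bash
python3 goto.py; python3 - <<'E'
from rig import viewer
import cv2
s=viewer.get_image("scene")["pixels"];t=viewer.get_image("top")["pixels"]
cv2.imwrite("pics/scene_z.png",s);cv2.imwrite("pics/top_z.png",t)
cv2.imwrite("pics/scene_zz.png",cv2.resize(s[165:285,205:365],None,fx=5,fy=5,interpolation=cv2.INTER_CUBIC))
E
```

```text
t 29.85 p [ 0.3653 -0.2637  0.182 ] tip z [ 0.3653 -0.2637  0.1987] F [-0.21 -0.02 -0.09] w 0.0001 head -12.61 tilt [ 1.e-04 -0.e+00 -1.e+00]
```

View pics/scene_zz.png

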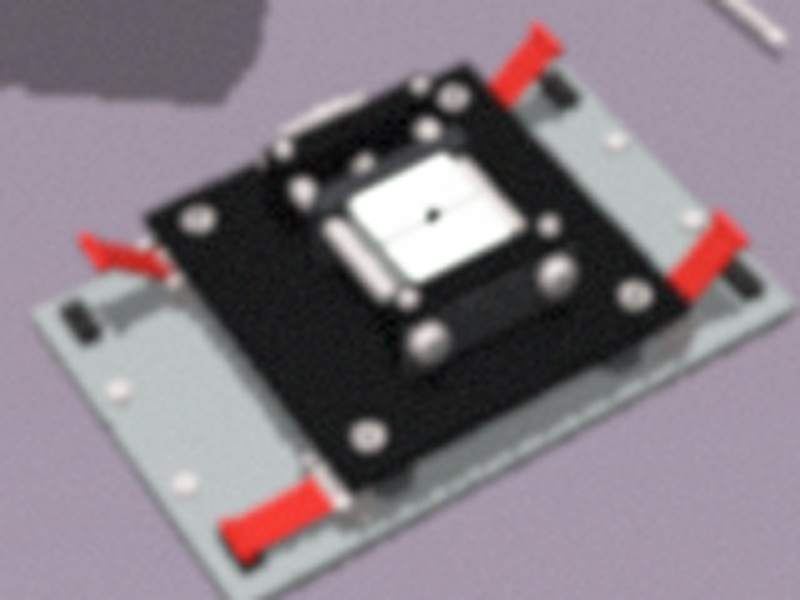

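View pics/top_z.png

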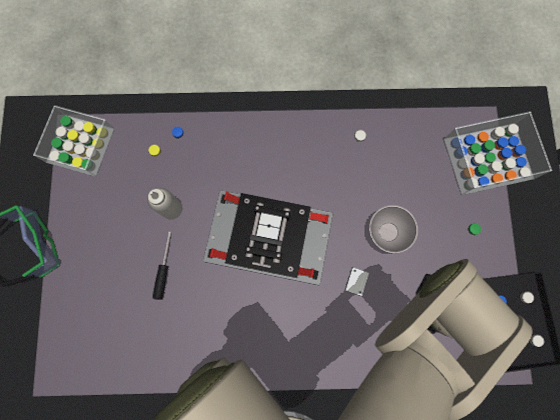

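View pics/scene_z.png

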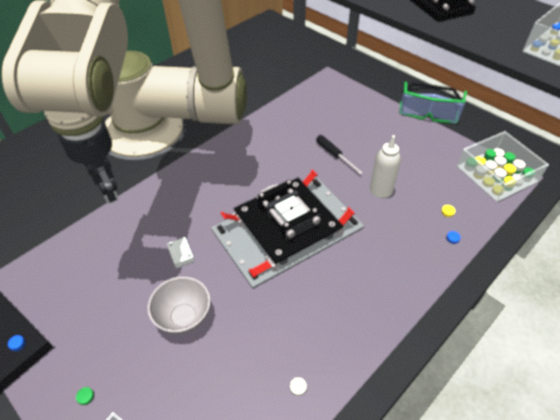

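The plate's screws and the bystanders are at the same pixels as at the start. The FR lever is flat, the other three are up, and the arm is clear. I'm handing in.

```bash
python3 -c "
from rig import env
print(env.close_job())"
```

```text
the job is handed in; nothing more can be done
None
```

The far right corner was the one that gave. Its shim lever is now flat, and in the check press the corner stood on its shim. I handed the job in at about 30 s; the hand-in reported no verdict.

- **Finding the corner:** I pressed the near right corner first, and it held at about 23 N with 1 mm of movement or less. The far right corner sank about 3 mm at around 7 N and bottomed at 12 N. I then stopped, so the two left corners were not pressed.
- **Lever:** I pressed the far right lever down until it sat hard on its rest (13 N, 0.3 mm of movement in the last step).
- **Check press:** The same corner then held at 15 N, standing 2.6 mm higher than when it had bottomed.
- **Last pictures:** The far right lever is flat and the other three are up. The plate, bottle, bowl, spare mould and screwdriver are where they began, and the arm is clear of everything.

One disagreement: the interface puts the fingertips 11 mm ahead of the TCP, but with the gripper shut they made contact about 17 mm behind it. I worked from the pictures, the wrist force and the wrist moment instead. The moment put the first contact on the tool axis, so it was the fingertips pressing and not the gripper body.

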